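Find and mark the heavy side of a machine wheel on the balancing rollers

ROBOT

A 7-joint arm with a two-finger parallel gripper is mounted at the origin on the work surface. World frame = base frame: x ahead of the robot, y to its left, z up, the work surface at z = 0. Lengths are in m, angles in rad, forces in N, time in s.
With the tool pointing down it reaches from about 0.35 to 0.775 m from the base axis. Payload 3.1 kg.
Tool frame: the origin (TCP) lies at the very end of the fingers, on their centre line; the grasp point (between the pads) lies 19 mm behind it (ctrl.pinch_z is the distance from the TCP to the grasp point, in m); z points along the fingers, y is the line along which they close (so a half turn about z gives the same grasp; the last joint's range is limited). The gripper opens to 85 mm and grips with 20 to 120 N. Pads are 22 mm wide; open, the fingers measure 114 mm over their backs; the gripper's body (76 mm by 85 mm) begins 54 mm behind the grasp point. The pads swing forward as they close: fully open they stand 13 mm farther back than shut.
Start: joints at [-1.248, 0.311, 0.014, 1.512, -0.004, 1.319, -0.027], TCP at [0.196, 0.514, 0.231] pointing down, gripper open.
Joint ranges: [-2.7, 2.7], [-0.3, 1.91], [-1.27, 1.3], [0.12, 2.57], [-1.44, 4.58], [0.2, 2.03], [-3.05, 3.05]. Speed limits (rad/s): [2.79, 2.79, 3.14, 3.14, 3.14, 3.14, 3.14].

INTERFACE

Orientations are given as a unit quaternion [x, y, z, w].
In Python, from workcell import ctrl, vision, ticket gives the robot as it stands.
- The arm moves only by the tool apply_moves, never from a script. Its argument "increments" is a list that holds one entry, the list of rows, each a list of 7 numbers: the shift along the tool's x, y, z in mm, then the turn, a rotation vector about the tool's x, y, z in degrees, then the closure in counts, from 0 (fully open) to 255 (shut). In form: [[[dx, dy, dz, wx, wy, wz, claw], ...]]. A call has exactly 8 rows; each row is the pose to reach, as a shift and turn from the pose commanded when the call began, along the tool's axes at that moment; what a row does not reach only later rows make up. A row lasts 1/8 s, in which the tool goes at most 62.5 mm and 10.7 degrees, less where a joint would pass 70% of its speed; a pose out of reach is approached as far as the arm can. A call with a gripper value outside its range is refused whole. The fingers move at their own pace and stop on an object; "squeeze" is the grip in N (left out, the last holds). Time passes only in rows, so rows that repeat a pose let the fingers close, or fill a call up. It gives the time, the measured TCP pose, the force, the opening and the grip force at its end, in the units of the state.
- ctrl.get_obs(): the state, without advancing time (a new reading comes with each control period).
- vision.grab_frame(name): name is "scene" or "top" or "wrist"; returns a dict with "color" (384x512x3 uint8, red, green, blue), "fx", "fy", "cx", "cy" (pixels), "R" (3x3) and "t" (3): a world point X has camera coordinates R X + t. Camera axes: x right, y down, z forward; pixel columns grow to the right and rows downward; lengths in m; the calibration is good to about 2 mm. A picture is of the moment at which its call begins. There is no depth.
- ticket.hand_in(): hands the job in; it is judged then, once.
The state is a dict: "time_s": time; "qpos": joint angles; "qd": joint speeds; "effort": joint torques, N m; "ee_pos": TCP position; "tool_rot": TCP orientation; "force": force on the tool from outside, world axes, zero at the start; "moment": the same for the moment, N m; "width": finger opening in m; "grip_force": force on a finger pad.
Only numpy, scipy, OpenCV 4.12 (cv2) and the standard library are available. Lean on these libraries where they do the work, as an engineer would, in place of code of your own. Each camera call takes 0.05 s, during which the arm holds its last target. There are 200 camera calls.

TASK

Take the larger wheel, the one with one half filled in and the other half open between spokes, by its rim from its wooden rest and lay its shaft gently on the two pairs of rollers of the balancing stand. Let go and wait until it has swung round and come to rest with its heavy, filled side down, then turn the stand's marking knob clockwise to its stop and release it so that it springs back. Do not turn the knob before the wheel has come to rest, and leave the smaller wheel where it is.

Things in the scene. Friction and masses are not known exactly. Their poses are not given: they have to be found in the camera images.
- wheel_center (a point): Centre of the wheel to be balanced: bare aluminium, 120 mm across, 26 mm thick with flat rim faces, about 0.7 kg, on a steel shaft 16 mm thick and 170 mm long (72 mm out on either side). Half of its web is filled, half is open with three spokes. At first it stands on its rim in a wooden rest, centre 75 mm above the table, shaft level. y runs along the shaft; z is up at the start.
- wheel_heavy (a point): Point in the middle of the wheel's heavy (filled) side, 55 mm from the centre, near the rim; straight below the centre when the wheel has settled. At the start it is 30 degrees above the level of the shaft.
- wheel: The same wheel as a whole; origin at its centre, axes as wheel_center. It can be pinched over the top of the rim from above, across its 26 mm thickness; the guides of its rest reach only 42 mm above the table.
- other_wheel_center (a point): Centre of a smaller plain solid wheel, 90 mm across and 20 mm thick on a 130 mm shaft, standing in its own wooden rest with its centre 60 mm above the table; stays where it is. The two rests may be in either order.
- stand: Grey cast balancing stand, fixed; base plate 130 (x) by 320 (y) by 12 mm. Origin on the table under the wheel's place; y along the shaft's place. Two pairs of free rollers (28 mm diameter and length, 32 mm apart in a pair) lie 62 mm to either side along y, axes 70 mm high; uprights 74 mm high stand 83 mm out, below the shaft. A wheel let go on the rollers swings and comes to rest within about 5 s.
- stand_seat (a point): Middle of the shaft's place on the rollers: 85 mm above the table over the stand's origin; where the wheel's centre is when the shaft lies in the valleys of both pairs of rollers. Axes as stand.
- knob_grip (a point): Grip point of the marking knob, 65 mm above the table, on the knob's upright axis, 165 mm from the stand's origin along its -y. The knob is a black bar 60 mm long, 14 mm thick and 34 mm high (46 to 80 mm above the table), lying along this point's y axis; at rest that is the stand's y. The point turns with the knob.
- knob (a joint): Turn of the marking knob: 0 at rest, grows as it is turned clockwise seen from above, stop at 1.2 rad. A spring turns it back to 0 (0.05 N m at rest, 0.17 N m at the stop).

How it is judged:
On the way, in this order (a step that is already met when the one before it is completed fails the run):
1. the wheel lies on the rollers, let go, and has come to rest with its heavy side down (distance between wheel_center and stand_seat below 0.016 m and z of wheel_center in the frame of stand below 0.09 m and angle between the y axis of wheel_center and the y axis of stand, either way round below 0.08 rad and horizontal distance between wheel_heavy and wheel_center below 0.018 m and height (world z) of wheel_heavy below 0.05 m and angular speed of wheel below 0.25 rad/s and contact force between the fingers and wheel below 0.2 N), for 0.5 s.
2. the marking knob is turned to its stop while the wheel rests heavy side down (value of joint knob above 1.1 rad and distance between wheel_center and stand_seat below 0.016 m and z of wheel_center in the frame of stand below 0.09 m and angle between the y axis of wheel_center and the y axis of stand, either way round below 0.08 rad and horizontal distance between wheel_heavy and wheel_center below 0.018 m and height (world z) of wheel_heavy below 0.05 m and angular speed of wheel below 0.25 rad/s), for 0.1 s.
At the end, for the whole second after the job is handed in: The wheel lies with its shaft on both pairs of rollers (centre within 16 mm of its place, shaft along the stand within 0.08 rad), at rest, heavy side down within about 19 degrees; the knob has sprung back (below 0.12 rad), nothing is held, and the smaller wheel is within 30 mm of where it was (distance between wheel_center and stand_seat below 0.016 m and z of wheel_center in the frame of stand below 0.09 m and angle between the y axis of wheel_center and the y axis of stand, either way round below 0.08 rad and horizontal distance between wheel_heavy and wheel_center below 0.018 m and height (world z) of wheel_heavy below 0.05 m and angular speed of wheel below 0.25 rad/s and value of joint knob below 0.12 rad and distance of other_wheel_center from where it was at the start of the episode below 0.03 m); the robot touches nothing.
It fails at once if the knob is turned (past 0.5 rad) before the wheel has come to rest on the rollers with its heavy side down (value of joint knob above 0.5 rad and not (distance between wheel_center and stand_seat below 0.016 m and z of wheel_center in the frame of stand below 0.09 m and angle between the y axis of wheel_center and the y axis of stand, either way round below 0.08 rad and horizontal distance between wheel_heavy and wheel_center below 0.018 m and height (world z) of wheel_heavy below 0.05 m)).
It fails at once if the wheel is dropped or banged onto the stand (over 60 N) (contact force between wheel and stand above 60 N).
It fails at once if the smaller wheel is moved more than 30 mm (distance of other_wheel_center from where it was at the start of the episode above 0.03 m).
It also fails if it takes over 58 s, if anything falls off the work surface, if the arm or the gripper's body presses on something with over 40 N, if the wrist force passes 120 N, or if a joint passes its speed limit or range.

## Working session

There is one attempt and no reset: what is moved stays moved. The work goes in short steps, Python scripts to look and compute and a tool call to move; the robot and the scene stay as the last step left them, time stands still between calls to the robot, and variables do not carry over. Pictures are saved under pics/ and viewed, at most 10 in all, crops included, and the job is handed in when it is done.

Besides the shell and the picture viewer there is one more tool, called after "Request:" as name(argument=value, ...), one argument or row to a line, values as JSON. apply_moves: Moves the arm, as the interface text tells. Its arguments: {"type":"object","properties":{"increments":{"type":"array"},"squeeze":{"type":"number"}},"required":["increments"]}

```bash
mkdir -p pics; python3 - <<'E'
from workcell import ctrl, vision
import cv2,pickle
o=ctrl.get_obs();print(o['time_s'],o['ee_pos'],o['tool_rot'],o['width'],ctrl.pinch_z)
for n in ("scene","top"):
    f=vision.grab_frame(n);pickle.dump(f,open(f'{n}.pkl','wb'))
    cv2.imwrite(f'pics/{n}1.png',cv2.resize(f['color'][...,::-1],(800,600)))
E
```

```text
0.0 [0.19593327 0.51311398 0.23021851] [ 1.81337988e-01  9.83420106e-01 -1.18252154e-03 -1.77116466e-04] 0.08543073084005383 0.0187
```

View pics/top1.png

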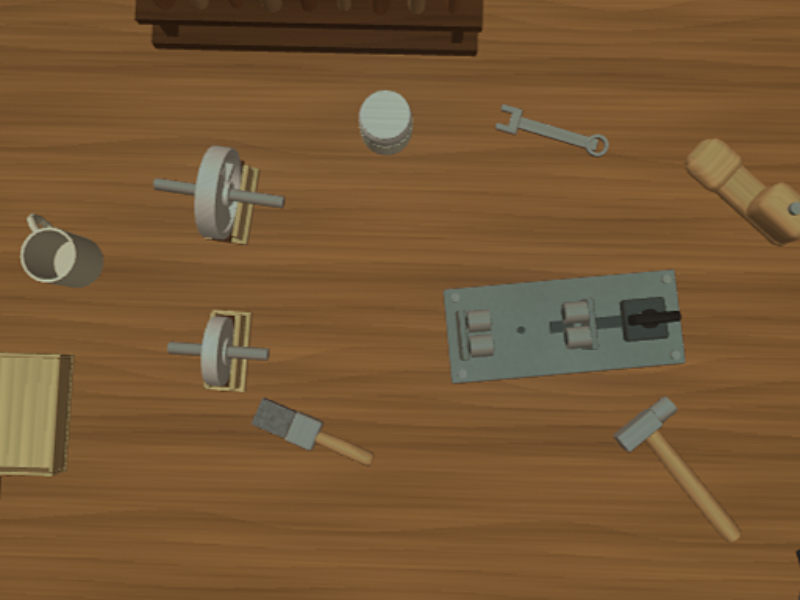

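View pics/scene1.png

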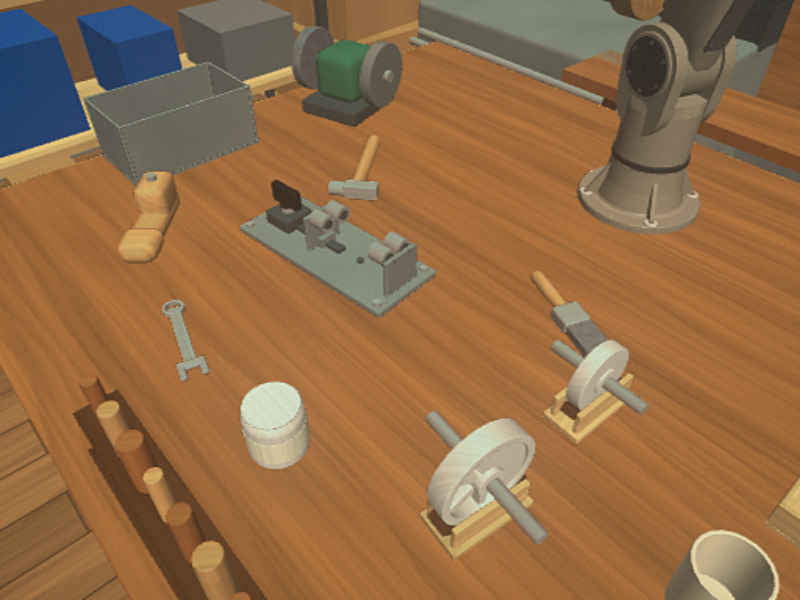

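The top picture shows the large wheel at (218,193), with shaft ends (156,184) and (282,202). The small wheel is at (218,352). The stand's plate corners are (445,290), (673,270), (684,363) and (453,382), and the knob is at (650,318), all in the 800x600 picture.

```bash
cat >h.py <<'E'
import numpy as np,pickle
def back(f,uv,z,s=.64):
    # picture pixel (800x600) -> world point on plane z
    u,v=np.array(uv)*s
    d=f['R'].T@np.array([(u-f['cx'])/f['fx'],(v-f['cy'])/f['fy'],1]); c=-f['R'].T@f['t']
    return c+d*(z-c[2])/d[2]
def proj(f,X,s=.64):
    p=f['R']@np.array(X)+f['t']; return np.array([f['fx']*p[0]/p[2]+f['cx'],f['fy']*p[1]/p[2]+f['cy']])/s
E
python3 - <<'E'
from h import *
t=pickle.load(open('top.pkl','rb'));s=pickle.load(open('scene.pkl','rb'))
print('cam',-t['R'].T@t['t'],-s['R'].T@s['t'])
a,b=back(t,(156,184),.075),back(t,(282,202),.075)
print('shaft',a,b,(a+b)/2,np.linalg.norm(a-b),'dir',np.degrees(np.arctan2(*(a-b)[[1,0]])))
a2,b2=back(s,(432,415),.075),back(s,(540,537),.075);print('scene shaft',a2,b2,(a2+b2)/2,np.linalg.norm(a2-b2))
c=[back(t,p,.012) for p in((445,290),(673,270),(684,363),(453,382))]
for p in c:print('plate',p)
print('sizes',[np.linalg.norm(c[i]-c[i-1]) for i in range(4)])
o=sum(c)/4;y=(c[0]+c[3]-c[1]-c[2]);y/=np.linalg.norm(y);print('plate ctr',o,'ydir',y,np.degrees(np.arctan2(y[1],y[0])))
k0,k1=back(t,(629,318),.08),back(t,(681,316),.08);print('knob ends',k0,k1,np.linalg.norm(k0-k1),(k0+k1)/2)
r=[back(t,p,.084) for p in((479,320),(481,345),(576,311),(579,337))];print('rollers top',*r,'mean',sum(r)/4)
print('sep',np.linalg.norm((r[0]+r[1]-r[2]-r[3])/2))
k=(k0+k1)/2;print('stand o from knob',k+.165*y)
for q in (sum(r)/4,k+.165*y):
  print(proj(s,[q[0],q[1],.085]),proj(t,[q[0],q[1],.085]))
print(proj(s,[o[0],o[1],.012]))
E
```

```text
cam [ 0.4674578  -0.01514989  0.97649782] [0.94950358 0.43893479 0.62600744]
shaft [0.66574172 0.31430661 0.075     ] [0.64623919 0.14815134 0.075     ] [0.65599045 0.23122898 0.075     ] 0.16729591091669607 dir 83.30551932546722
scene shaft [0.64576899 0.14533789 0.075     ] [0.66765644 0.31136352 0.075     ] [0.65671272 0.2283507  0.075     ] 0.1674621481707541
plate [ 0.5420158 -0.0702797  0.012    ]
plate [ 0.57827004 -0.38270034  0.012     ]
plate [ 0.45150227 -0.39719958  0.012     ]
plate [ 0.41669125 -0.08404577  0.012     ]
sizes [np.float64(0.12607833781088168), np.float64(0.31451713894456224), np.float64(0.1275942606327707), np.float64(0.315082712811552)]
plate ctr [ 0.49711984 -0.23355635  0.012     ] ydir [-0.11287402  0.99360931  0.        ] 96.48101691000117
knob ends [ 0.50755067 -0.30092038  0.08      ] [ 0.51194933 -0.36672551  0.08      ] 0.06595198052260136 [ 0.50975    -0.33382294  0.08      ]
rollers top [ 0.49948624 -0.11012726  0.084     ] [ 0.4679547  -0.11325529  0.084     ] [ 0.514359   -0.23269965  0.084     ] [ 0.48157628 -0.23674253  0.084     ] mean [ 0.49084406 -0.17320618  0.084     ]
sep 0.12385199933723307
stand o from knob [ 0.49112579 -0.16987741  0.08      ]
[358.50677169 223.32877364] [528.87386159 328.21570856]
[359.78132062 224.39043841] [526.24016179 327.9180046 ]
[333.88404338 246.02535951]
```

```bash
cat >>h.py <<'E'
def delta(o,x,y,z,yaw):
    # shift (mm) along tool axes and turn (deg) to a pointing-down pose with tool y at yaw (deg)
    from scipy.spatial.transform import Rotation as Ro
    R=Ro.from_quat(o['tool_rot']);a=np.radians(yaw)
    ty=np.array([np.cos(a),np.sin(a),0]);tz=np.array([0,0,-1.]);T=np.column_stack([np.cross(ty,tz),ty,tz])
    return (R.inv().apply(np.array([x,y,z])-o['ee_pos'])*1000).round(1),(R.inv()*Ro.from_matrix(T)).as_rotvec(degrees=True).round(1)
E
python3 - <<'E'
from h import *
from workcell import ctrl
print(delta(ctrl.get_obs(),.656,.230,.21,83))
E
```

```text
(array([-530.8, -100.5,   20.6]), array([ -0.1,  -0. , -13.9]))
```

Request:
apply_moves(
  increments=[
    [[-50,-10,2,0,0,-2,0],[-100,-19,4,0,0,-4,0],[-150,-28,6,0,0,-5,0],[-200,-38,8,0,0,-6,0],[-250,-47,10,0,0,-7,0],[-300,-57,12,0,0,-8,0],[-350,-66,14,0,0,-9,0],[-400,-76,16,0,0,-10,0]],
  ],
  squeeze=60,
)

```text
time_s: 1.1
ee_pos: [0.5436, 0.2993, 0.2146]
tool_rot: [0.094, 0.996, -0.0, -0.001]
force: [0.7, 0.4, 0.0]
width: 0.0856
grip_force: 0.0
```

Request:
apply_moves(
  increments=[
    [[-35,-9,1,0,0,-1,0],[-70,-18,2,0,0,-2,0],[-100,-24,3,0,0,-3,0],[-120,-28,4,0,0,-4,0],[-128,-30,5,0,0,-4,0],[-128,-30,5,0,0,-4,0],[-128,-30,5,0,0,-4,0],[-128,-30,5,0,0,-4,0]],
  ],
)

```text
time_s: 2.1
ee_pos: [0.6621, 0.2476, 0.2108]
tool_rot: [0.059, 0.998, 0.0, -0.0]
force: [-0.2, -0.3, 0.1]
width: 0.0855
grip_force: 0.0
```

```bash
python3 - <<'E'
from h import *
from workcell import ctrl,vision
import cv2
f=vision.grab_frame('wrist');pickle.dump(f,open('w.pkl','wb'))
o=ctrl.get_obs();print(o['ee_pos'],o['qpos'].round(2) if hasattr(o['qpos'],'round') else o['qpos'],delta(o,.656,.230,.21,83))
cv2.imwrite('pics/w1.png',cv2.resize(f['color'][...,::-1],(800,600)))
a=np.radians(83);d=np.array([np.cos(a),np.sin(a),0])
for k in(-.085,.085):print(proj(f,np.array([.656,.230,.075])+k*d))
for k in(-.013,.013):print(proj(f,np.array([.656,.230,.135])+k*d))
E
```

```text
[0.66218587 0.24736781 0.21075886] [-0.47  0.66  0.18  1.03 -0.11  1.46  1.13] (array([  4.1, -18. ,   0.7]), array([0. , 0. , 0.2]))
[228.16419805 281.32992126]
[515.16696965 282.31045586]
[336.46133481 311.6117343 ]
[391.40771122 311.79625155]
```

View pics/w1.png

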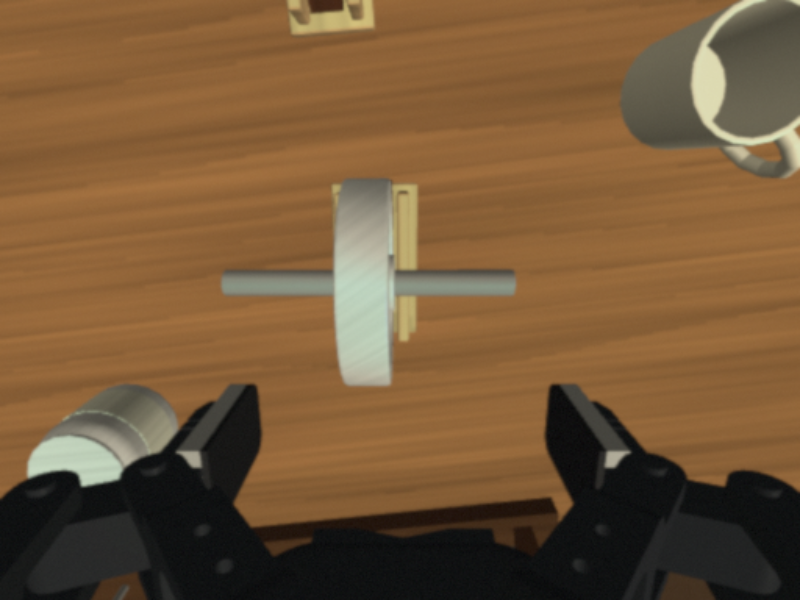

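The wrist picture shows the shaft ends at (222,283) and (515,282), and the rim at columns 335–392. That is within 2 mm of my estimate, so I go down and grip.

Request:
apply_moves(
  increments=[
    [[4,-18,0,0,0,0,0],[4,-18,20,0,0,0,0],[4,-18,40,0,0,0,0],[4,-18,60,0,0,0,0],[4,-18,80,0,0,0,0],[4,-18,95,0,0,0,0],[4,-18,106,0,0,0,0],[4,-18,106,0,0,0,0]],
  ],
)

```text
time_s: 3.15
ee_pos: [0.6561, 0.229, 0.1034]
tool_rot: [0.06, 0.998, -0.0, -0.001]
force: [0.2, 0.3, 0.0]
width: 0.0853
grip_force: 0.0
```

Request:
apply_moves(
  increments=[
    [[0,0,0,0,0,0,80],[0,0,0,0,0,0,120],[0,0,0,0,0,0,160],[0,0,0,0,0,0,200],[0,0,0,0,0,0,230],[0,0,0,0,0,0,230],[0,0,0,0,0,0,230],[0,0,0,0,0,0,230]],
  ],
  squeeze=70,
)

```text
time_s: 4.15
ee_pos: [0.6569, 0.229, 0.105]
tool_rot: [0.06, 0.998, 0.0, 0.0]
force: [-1.4, -0.4, 5.1]
width: 0.025
grip_force: 69.7
```

```bash
python3 - <<'E'
from h import *
from workcell import ctrl
o=ctrl.get_obs();print(o['ee_pos'],delta(o,.656,.2295,.105,83),delta(o,.656,.2295,.25,83))
E
```

```text
[0.6569337  0.22896083 0.10500741] (array([1. , 0.4, 0. ]), array([0. , 0. , 0.1])) (array([   0.9,    0.4, -145. ]), array([0. , 0. , 0.1]))
```

Request:
apply_moves(
  increments=[
    [[0,0,-8,0,0,0,230],[0,0,-20,0,0,0,230],[0,0,-40,0,0,0,230],[0,0,-60,0,0,0,230],[0,0,-80,0,0,0,230],[0,0,-98,0,0,0,230],[0,0,-110,0,0,0,230],[0,0,-110,0,0,0,230]],
  ],
)

```text
time_s: 5.15
ee_pos: [0.6571, 0.2294, 0.2151]
tool_rot: [0.06, 0.998, 0.0, 0.001]
force: [-0.6, -0.2, -5.5]
width: 0.0249
grip_force: 69.3
```

```bash
python3 - <<'E'
from h import *
from workcell import ctrl
o=ctrl.get_obs();print(o['ee_pos'],o['force'],o['moment'],delta(o,.4905,-.172,.2,96.5))
E
```

```text
[0.65714799 0.22935111 0.21508688] [-0.57233191 -0.21124997 -5.50307651] [ 0.00510721 -0.08301382 -0.077661  ] (array([ 117.3, -418.5,   14.6]), array([  0. ,   0.1, -13.4]))
```

Request:
apply_moves(
  increments=[
    [[4,-12,0,0,0,0,230],[11,-38,0,0,0,-1,230],[20,-70,0,0,0,-2,230],[29,-105,0,0,0,-3,230],[39,-140,0,0,0,-4,230],[49,-175,0,0,0,-5,230],[59,-210,0,0,0,-6,230],[68,-245,0,0,0,-7,230]],
  ],
)

```text
time_s: 6.15
ee_pos: [0.5576, -0.0081, 0.2134]
tool_rot: [-0.001, 1.0, -0.0, -0.001]
force: [-0.1, 0.3, -6.6]
width: 0.0249
grip_force: 69.3
```

```bash
python3 - <<'E'
from h import *
from workcell import ctrl
o=ctrl.get_obs();print(o['ee_pos'],o['force'],delta(o,.4905,-.172,.2,96.5))
E
```

```text
[ 0.55761531 -0.00807212  0.21343272] [-0.14310078  0.32533078 -6.5835097 ] (array([  67.3, -163.8,   13.7]), array([-0. , -0.1, -6.4]))
```

Request:
apply_moves(
  increments=[
    [[14,-34,0,0,0,-1,230],[28,-68,0,0,0,-2,230],[41,-100,0,0,0,-4,230],[53,-130,0,0,0,-5,230],[61,-150,0,0,0,-6,230],[66,-161,0,0,0,-6.4,230],[67,-163,0,0,0,-6.4,230],[67,-163,0,0,0,-6.4,230]],
  ],
)

```text
time_s: 7.15
ee_pos: [0.4933, -0.1678, 0.2141]
tool_rot: [-0.057, 0.998, 0.001, 0.0]
force: [-0.9, 0.3, -6.2]
width: 0.0249
grip_force: 69.3
```

Request:
apply_moves(
  increments=[
    [[0,0,0,0,0,0,230],[0,0,0,0,0,0,230],[0,0,10,0,0,0,230],[0,0,20,0,0,0,230],[0,0,30,0,0,0,230],[0,0,38,0,0,0,230],[0,0,40,0,0,0,230],[0,0,40,0,0,0,230]],
  ],
)

```text
time_s: 8.15
ee_pos: [0.4931, -0.1691, 0.1743]
tool_rot: [-0.057, 0.998, -0.0, 0.0]
force: [0.2, 0.7, -6.2]
width: 0.0252
grip_force: 69.3
```

```bash
python3 - <<'E'
from h import *
from workcell import ctrl,vision
import cv2
f=vision.grab_frame('wrist');pickle.dump(f,open('w.pkl','wb'));s=vision.grab_frame('scene');pickle.dump(s,open('s2.pkl','wb'))
o=ctrl.get_obs();print(o['ee_pos'],o['force'],o['qpos'],delta(o,.4905,-.172,.118,96.5))
cv2.imwrite('pics/w2.png',cv2.resize(f['color'][...,::-1],(800,600)))
u,v=(np.array([360,220])*.64).astype(int)
cv2.imwrite('pics/s2.png',cv2.resize(s['color'][v-90:v+60,u-100:u+100,::-1],(800,600),interpolation=cv2.INTER_CUBIC));print(u,v)
a=np.radians(96.5);d=np.array([np.cos(a),np.sin(a),0]);n=np.array([d[1],-d[0],0])
for k in(-.085,.085):print('shaft end',proj(f,np.array([*o['ee_pos'][:2],o['ee_pos'][2]-.030])+k*d))
for k in(-.062,.062):
  for m in(-.016,.016):print('roller top',proj(f,np.array([.4905,-.172,.084])+k*d+m*n))
E
```

```text
[ 0.49343311 -0.16921391  0.17474527] [ 0.33307523 -0.93915339 -5.46233636] [ 0.07063584  0.29506813  0.28566765  1.6890468  -0.08926551  1.16914558
  2.06377632] (array([ 3.3, -2.4, 56.7]), array([-0. ,  0.1,  0. ]))
230 140
shaft end [180.41370156 357.57766623]
shaft end [623.28214579 357.81170184]
roller top [271.47897719 273.85952567]
roller top [276.19815386 334.9574271 ]
roller top [522.80760842 273.95985906]
roller top [518.4497685  335.07697238]
```

View pics/w2.png

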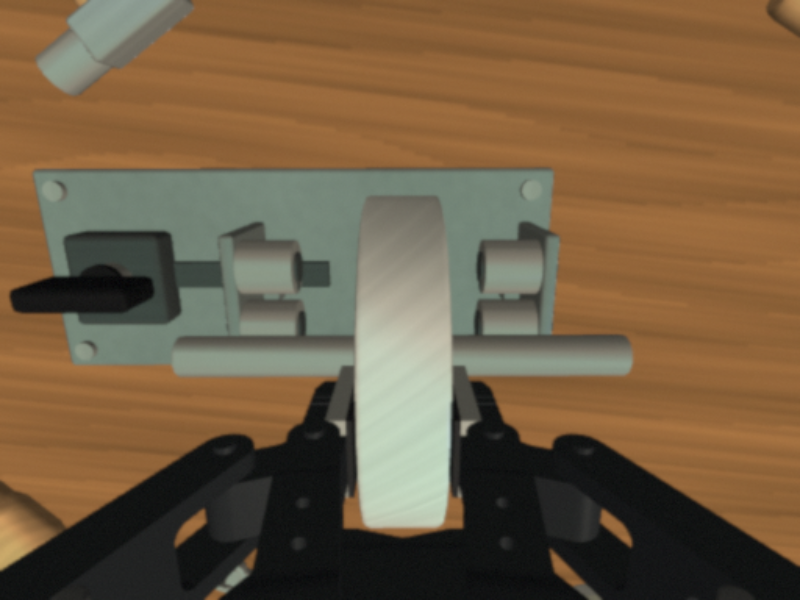

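View pics/s2.png

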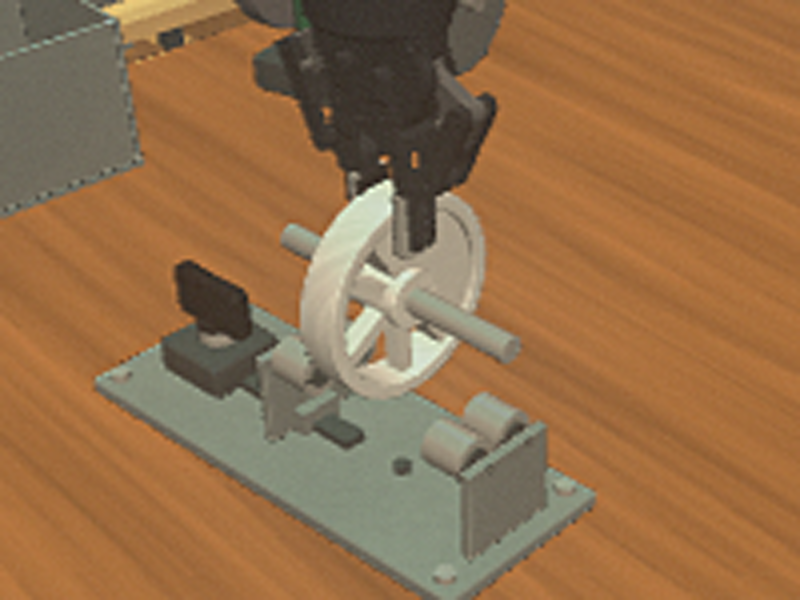

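The wrist picture shows the shaft at (173–632, 356). The rollers are at (268,266) and (511,266), with the lower pair partly hidden behind the shaft, and the plate's far edge runs (35,170)–(552,168). The scene crop shows the wheel held upright above the rollers. Next I measure the offset from the wrist picture.

```bash
python3 - <<'E'
from h import *
f=pickle.load(open('w.pkl','rb'))
p=[back(f,q,.012) for q in((35,170),(552,168),(75,364))]
print('plate',*p,np.linalg.norm(p[0]-p[1]),np.linalg.norm(p[0]-p[2]))
a=np.radians(96.5);d=np.array([np.cos(a),np.sin(a),0]);n=np.array([d[1],-d[0],0])
print('ydir',np.degrees(np.arctan2(*(p[1]-p[0])[[1,0]])))
r=[back(f,q,.07) for q in((268,266.5),(511,266.5))];print('roller axes',r,np.linalg.norm(r[0]-r[1]))
m=(r[0]+r[1])/2;c=-f['R'].T@f['t'];print('cam',c)
# knob
k=(back(f,(12,297),.08)+back(f,(150,290),.08))/2;print('knob',k, 'stand o',k+.165*d)
s=[back(f,(173,356),.144),back(f,(632,355),.144)];print('shaft',s,np.linalg.norm(s[0]-s[1]))
for sg in(1,-1):print('seat?',m+sg*.016*n)
E
```

```text
plate [ 0.45153245 -0.39899408  0.012     ] [ 0.41469174 -0.08663249  0.012     ] [ 0.57829485 -0.38432019  0.012     ] 0.31452662897413064 0.12760889898264227
ydir 96.72653242158056
roller axes [array([ 0.48146939, -0.24087537,  0.07      ]), array([ 0.46709523, -0.1151565 ,  0.07      ])] 0.12653793841645725
cam [ 0.42212538 -0.1769084   0.31719675]
knob [ 0.50388004 -0.3322642   0.08      ] stand o [ 0.48520151 -0.16832484  0.08      ]
shaft [array([ 0.50307068, -0.25682898,  0.144     ]), array([ 0.48255604, -0.08131091,  0.144     ])] 0.17671288665106236
seat? [ 0.49017946 -0.17620468  0.07      ]
seat? [ 0.45838516 -0.17982719  0.07      ]
```

Request:
apply_moves(
  increments=[
    [[3.4,-4,8,0,0,0,230],[3.4,-4,18,0,0,0,230],[3.4,-4,28,0,0,0,230],[3.4,-4,38,0,0,0,230],[3.4,-4,46,0,0,0,230],[3.4,-4,51,0,0,0,230],[3.4,-4,54,0,0,0,230],[3.4,-4,54,0,0,0,230]],
  ],
)

```text
time_s: 9.25
ee_pos: [0.4901, -0.1734, 0.1203]
tool_rot: [-0.057, 0.998, 0.0, -0.0]
force: [-1.1, 0.3, -6.2]
width: 0.0251
grip_force: 69.5
```

Request:
apply_moves(
  increments=[
    [[0,0,0.5,0,0,0,230],[0,0,1,0,0,0,230],[0,0,1.5,0,0,0,230],[0,0,2,0,0,0,230],[0,0,2.5,0,0,0,230],[0,0,3,0,0,0,230],[0,0,3.5,0,0,0,230],[0,0,3.5,0,0,0,230]],
  ],
)

```text
time_s: 10.25
ee_pos: [0.4901, -0.1734, 0.1167]
tool_rot: [-0.057, 0.998, 0.0, -0.0]
force: [0.6, 1.4, -6.5]
width: 0.0247
grip_force: 69.5
```

Request:
apply_moves(
  increments=[
    [[0,0,0.3,0,0,0,230],[0,0,0.6,0,0,0,230],[0,0,0.9,0,0,0,230],[0,0,1.2,0,0,0,230],[0,0,1.5,0,0,0,230],[0,0,1.5,0,0,0,230],[0,0,1.5,0,0,0,230],[0,0,1.5,0,0,0,230]],
  ],
)

```text
time_s: 11.25
ee_pos: [0.4903, -0.1734, 0.1154]
tool_rot: [-0.057, 0.998, -0.0, 0.0]
force: [0.7, 0.1, -5.2]
width: 0.0255
grip_force: 69.5
```

Request:
apply_moves(
  increments=[
    [[0,0,0.3,0,0,0,230],[0,0,0.6,0,0,0,230],[0,0,0.8,0,0,0,230],[0,0,1.0,0,0,0,230],[0,0,1.0,0,0,0,230],[0,0,1.0,0,0,0,230],[0,0,1.0,0,0,0,230],[0,0,1.0,0,0,0,230]],
  ],
)

```text
time_s: 12.25
ee_pos: [0.4905, -0.1736, 0.1149]
tool_rot: [-0.057, 0.998, -0.0, 0.001]
force: [-1.8, 0.5, 4.4]
width: 0.0255
grip_force: 70.9
```

The shaft has touched down: about 10 N has shifted onto the rollers. I open the gripper and rise.

Request:
apply_moves(
  increments=[
    [[0,0,-0.5,0,0,0,200],[0,0,-0.5,0,0,0,150],[0,0,-0.5,0,0,0,90],[0,0,-0.5,0,0,0,30],[0,0,-0.5,0,0,0,0],[0,0,-0.5,0,0,0,0],[0,0,-15,0,0,0,0],[0,0,-40,0,0,0,0]],
  ],
)

```text
time_s: 13.25
ee_pos: [0.4896, -0.1733, 0.1548]
tool_rot: [-0.057, 0.998, 0.0, -0.001]
force: [1.0, 0.9, 0.2]
width: 0.0854
grip_force: 0.0
```

Request:
apply_moves(
  increments=[
    [[0,0,-30,0,0,0,0],[0,0,-60,0,0,0,0],[0,0,-90,0,0,0,0],[0,0,-95,0,0,0,0],[0,0,-95,0,0,0,0],[0,0,-95,0,0,0,0],[0,0,-95,0,0,0,0],[0,0,-95,0,0,0,0]],
  ],
)

```text
time_s: 14.25
ee_pos: [0.4898, -0.1733, 0.2486]
tool_rot: [-0.057, 0.998, 0.0, -0.001]
force: [-0.1, -0.2, 0.5]
width: 0.0853
grip_force: 0.0
```

```bash
python3 - <<'E'
from h import *
from workcell import ctrl
o=ctrl.get_obs();a=np.radians(96.5);print(o['time_s'],o['ee_pos'])
x,y=np.array([.4905,-.1735])-.165*np.array([np.cos(a),np.sin(a)]);print(x,y,delta(o,x,y,.2,6.5))
E
```

```text
14.25 [ 0.48977851 -0.17329998  0.24861394]
0.5091785302717046 -0.3374393561866369 (array([  -0.7, -165.3,   48.5]), array([-0. , -0.1, 90. ]))
```

Request:
apply_moves(
  increments=[
    [[0,-25,0,0,0,9,0],[0,-50,0,0,0,18,0],[0,-75,0,0,0,27,0],[0,-100,0,0,0,36,0],[0,-125,0,0,0,45,0],[0,-145,0,0,0,54,0],[0,-160,0,0,0,63,0],[-1,-165,0,0,0,72,0]],
  ],
)

```text
time_s: 15.25
ee_pos: [0.5092, -0.3386, 0.2488]
tool_rot: [0.544, 0.839, -0.001, -0.0]
force: [-0.4, 0.6, 0.1]
width: 0.0858
grip_force: 0.0
```

Request:
apply_moves(
  increments=[
    [[0,0,10,0,0,6,0],[0,0,20,0,0,12,0],[0,0,30,0,0,18,0],[0,0,40,0,0,18,0],[0,0,48,0,0,18,0],[0,0,48,0,0,18,0],[0,0,48,0,0,18,0],[0,0,48,0,0,18,0]],
  ],
)

```text
time_s: 16.25
ee_pos: [0.51, -0.3375, 0.2019]
tool_rot: [0.666, 0.746, 0.0, 0.001]
force: [0.7, -0.8, 0.0]
width: 0.0853
grip_force: 0.0
```

```bash
python3 - <<'E'
from h import *
from workcell import ctrl,vision
import cv2
f=vision.grab_frame('wrist');pickle.dump(f,open('w.pkl','wb'));s=vision.grab_frame('scene')
o=ctrl.get_obs();print(o['time_s'],o['ee_pos'],o['qpos'],delta(o,.509,-.3374,.2,6.5))
cv2.imwrite('pics/w3.png',cv2.resize(f['color'][...,::-1],(800,600)))
u,v=230,140
cv2.imwrite('pics/s3.png',cv2.resize(s['color'][v-90:v+60,u-100:u+100,::-1],(800,600),interpolation=cv2.INTER_CUBIC))
E
```

```text
16.35 [ 0.50992086 -0.33743594  0.20172874] [ 0.1478544   0.50353335  0.62804519  1.39850246 -0.29621054  1.33333741
  0.8993574 ] (array([ 0.1, -0.9,  1.7]), array([0., 0., 0.]))
```

View pics/w3.png

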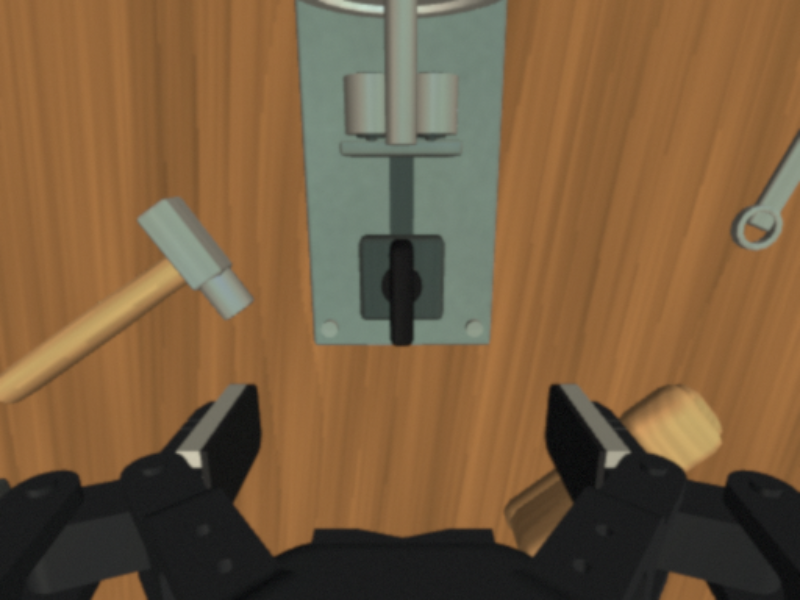

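View pics/s3.png

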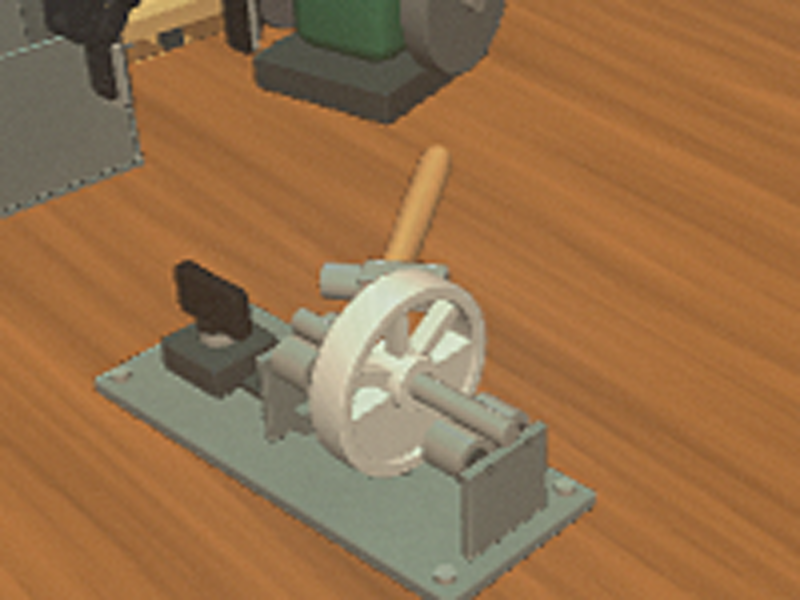

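The wrist picture shows the knob bar at column 401, rows 240–345, lined up with the tool. The scene crop shows the wheel lying in both roller valleys with its filled half down.

```bash
python3 - <<'E'
from h import *
from workcell import ctrl,vision
f=pickle.load(open('w.pkl','rb'))
a,b=back(f,(401,240),.08),back(f,(402,345),.08);k=(a+b)/2;print(a,b,np.linalg.norm(a-b),k)
print('shaft end',back(f,(400,143),.085), 'axis', back(f,(402,286),.046))
print(delta(ctrl.get_obs(),k[0],k[1],.052,6.5))
E
```

```text
[ 0.50538384 -0.30744849  0.08      ] [ 0.51291367 -0.36861357  0.08      ] 0.0616268264011818 [ 0.50914875 -0.33803103  0.08      ]
shaft end [ 0.49920565 -0.25742178  0.085     ] axis [ 0.50984198 -0.34181521  0.046     ]
(array([ -0.4,  -0.9, 149.7]), array([0., 0., 0.]))
```

Request:
apply_moves(
  increments=[
    [[-0.5,-1,25,0,0,0,0],[-0.5,-1,50,0,0,0,0],[-0.5,-1,75,0,0,0,0],[-0.5,-1,100,0,0,0,0],[-0.5,-1,120,0,0,0,0],[-0.5,-1,135,0,0,0,0],[-0.5,-1,145,0,0,0,0],[-0.5,-1,150,0,0,0,0]],
  ],
)

```text
time_s: 17.35
ee_pos: [0.5089, -0.3379, 0.0511]
tool_rot: [0.666, 0.746, -0.0, 0.0]
force: [0.3, 0.1, -0.2]
width: 0.0856
grip_force: 0.0
```

Request:
apply_moves(
  increments=[
    [[0,0,0,0,0,0,60],[0,0,0,0,0,0,100],[0,0,0,0,0,0,140],[0,0,0,0,0,0,180],[0,0,0,0,0,0,220],[0,0,0,0,0,0,255],[0,0,0,0,0,0,255],[0,0,0,0,0,0,255]],
  ],
  squeeze=40,
)

```text
time_s: 18.35
ee_pos: [0.5093, -0.3379, 0.0516]
tool_rot: [0.666, 0.746, 0.0, 0.0]
force: [0.2, 0.4, 2.1]
width: 0.0136
grip_force: 40.3
```

Request:
apply_moves(
  increments=[
    [[0,0,0,0,0,0,255],[0,0,0,0,0,0,255],[0,0,0,0,0,0,255],[0,0,0,0,0,0,255],[0,0,0,0,0,0,255],[0,0,0,0,0,0,255],[0,0,0,0,0,0,255],[0,0,0,0,0,0,255]],
  ],
)

```text
time_s: 19.35
ee_pos: [0.5092, -0.3379, 0.0516]
tool_rot: [0.666, 0.746, 0.0, 0.0]
force: [0.8, 0.3, 4.7]
width: 0.0137
grip_force: 40.7
```

```bash
cat > c.py <<'E'
from h import *
from workcell import ctrl,vision
import cv2,sys
o=ctrl.get_obs();a=vision.grab_frame('scene')['color']
for i in range(8): b=vision.grab_frame('scene')['color']
u,v=230,140
d=cv2.absdiff(a,b)[v:v+40,u-30:u+60];print(o['time_s'],o['ee_pos'],o['moment'],o['width'],o['qpos'],'diff',d.mean(),d.max())
cv2.imwrite(sys.argv[1],cv2.resize(b[v-90:v+60,u-100:u+100,::-1],(800,600),interpolation=cv2.INTER_CUBIC))
E
python3 c.py pics/s4.png
```

```text
19.35 [ 0.50920873 -0.33788976  0.05158279] [ 0.19144871 -0.2086287   0.06908933] 0.013695713703975848 [ 0.1791821   0.63820011  0.56866578  1.582747   -0.3831527   1.0332027
  0.97036915] diff 1.639537037037037 10
```

View pics/s4.png

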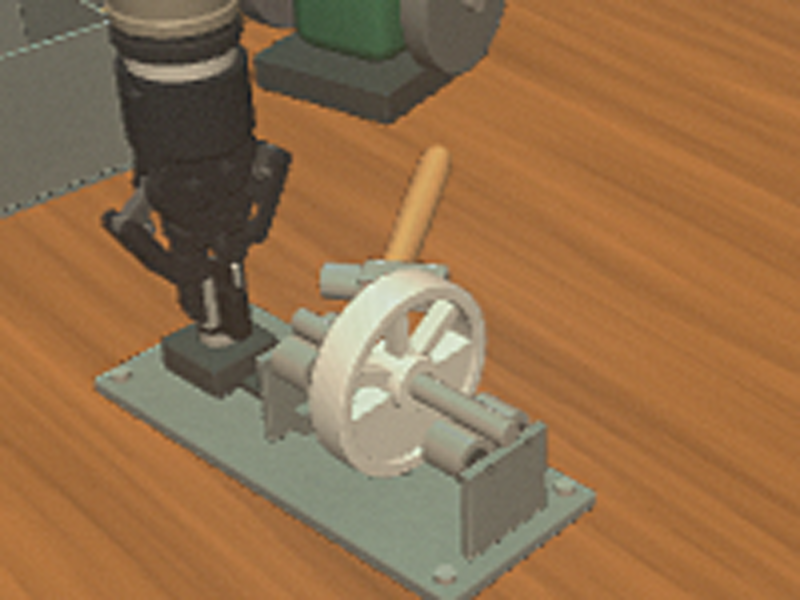

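The wheel is at rest: frames 0.4 s apart differ only by noise, and the open spokes are on top. The knob is held, so I turn it clockwise.

Request:
apply_moves(
  increments=[
    [[0,0,0,0,0,5,255],[0,0,0,0,0,11,255],[0,0,0,0,0,17,255],[0,0,0,0,0,23,255],[0,0,0,0,0,29,255],[0,0,0,0,0,35,255],[0,0,0,0,0,41,255],[0,0,0,0,0,47,255]],
  ],
)

```text
time_s: 20.8
ee_pos: [0.5113, -0.3385, 0.0516]
tool_rot: [0.909, 0.418, 0.001, 0.002]
force: [5.3, -0.5, 0.2]
width: 0.0134
grip_force: 40.3
```

Request:
apply_moves(
  increments=[
    [[0,0,0,0,0,6,255],[0,0,0,0,0,12,255],[0,0,0,0,0,17,255],[0,0,0,0,0,20,255],[0,0,0,0,0,22,255],[0,0,0,0,0,23,255],[0,0,0,0,0,23,255],[0,0,0,0,0,23,255]],
  ],
)

```text
time_s: 21.8
ee_pos: [0.5121, -0.3393, 0.0517]
tool_rot: [0.973, 0.231, 0.002, 0.003]
force: [6.7, -2.7, -0.4]
width: 0.0134
grip_force: 41.2
```

```bash
python3 c.py pics/s5.png
```

```text
21.8 [ 0.51206763 -0.33933427  0.05167842] [-0.49939028 -1.21025888  0.59093666] 0.013392619046820693 [ 0.00986074  0.72886862  0.85838555  1.58677137 -0.60078042  1.1002128
 -0.08575722] diff 1.6087962962962963 9
```

View pics/s5.png

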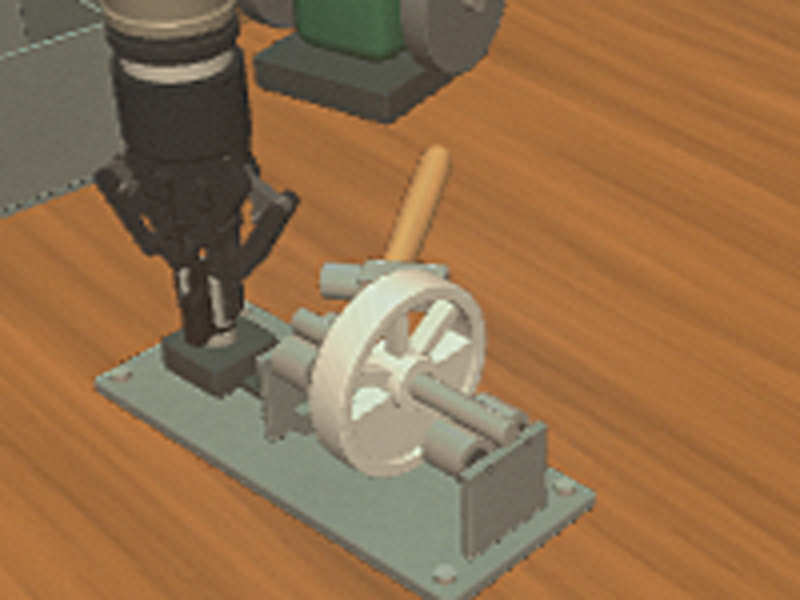

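The knob is at its stop: the tool turned 69.7° and the moment rose 0.5 N m, well above the spring's. I let it come back with the hand, then release and lift.

Request:
apply_moves(
  increments=[
    [[0,0,0,0,0,-8,255],[0,0,0,0,0,-16,255],[0,0,0,0,0,-24,255],[0,0,0,0,0,-32,255],[0,0,0,0,0,-40,255],[0,0,0,0,0,-48,255],[0,0,0,0,0,-56,255],[0,0,0,0,0,-62,255]],
  ],
)

```text
time_s: 23.25
ee_pos: [0.5096, -0.3379, 0.0516]
tool_rot: [0.715, 0.699, 0.0, 0.001]
force: [2.2, 0.2, 5.4]
width: 0.0133
grip_force: 40.8
```

Request:
apply_moves(
  increments=[
    [[0,0,0,0,0,0,200],[0,0,0,0,0,0,130],[0,0,0,0,0,0,60],[0,0,0,0,0,0,0],[0,0,0,0,0,0,0],[0,0,0,0,0,0,0],[0,0,0,0,0,0,0],[0,0,-20,0,0,0,0]],
  ],
)

```text
time_s: 24.25
ee_pos: [0.5076, -0.3367, 0.0698]
tool_rot: [0.716, 0.698, -0.0, -0.002]
force: [0.7, -0.3, 1.0]
width: 0.0854
grip_force: 0.0
```

Request:
apply_moves(
  increments=[
    [[0,0,-25,0,0,0,0],[0,0,-50,0,0,0,0],[0,0,-75,0,0,0,0],[0,0,-100,0,0,0,0],[0,0,-125,0,0,0,0],[0,0,-130,0,0,0,0],[0,0,-130,0,0,0,0],[0,0,-130,0,0,0,0]],
  ],
)

```text
time_s: 25.25
ee_pos: [0.5083, -0.3372, 0.1998]
tool_rot: [0.716, 0.698, -0.0, -0.001]
force: [0.5, 0.1, -0.9]
width: 0.0852
grip_force: 0.0
```

```bash
python3 c.py pics/s6.png; python3 - <<'E'
from workcell import vision
import cv2,numpy as np
a=cv2.imread('pics/s6.png');f=vision.grab_frame('wrist')['color'][...,::-1]
cv2.imwrite('pics/end.png',cv2.resize(np.hstack([cv2.resize(a,(512,384)),f]),(800,300)))
E
```

```text
25.25 [ 0.50827089 -0.33722309  0.19984016] [-0.00987393 -0.00744194 -0.03757808] 0.08517508988977113 [ 0.12608573  0.51186777  0.66574378  1.40333861 -0.3160269   1.33663492
  0.77685154] diff 1.6364814814814814 9
```

View pics/end.png

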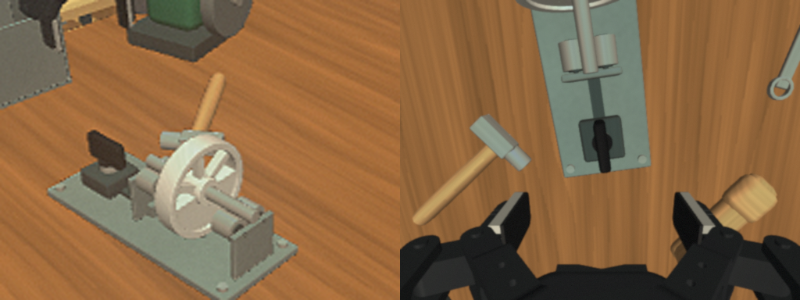

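The knob is back in line with the stand at (601,145), the wheel is seated with its heavy side down, and the arm is clear. I hand in.

```bash
python3 -c "
from workcell import ticket
print(ticket.hand_in())"
```

```text
the job is handed in; nothing more can be done
None
```

The job is handed in: the large wheel rests on both pairs of rollers heavy side down, the knob was turned to its stop and has sprung back, the small wheel was left alone, and it took about 26 s; no verdict came back at hand-in.

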